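Stir the two kinds of nuts in the pan until they are mixed, and hang the spoon up again

TASK

Take the wooden spoon from its stand and stir the nuts in the pan with it: lower its bowl to near the pan's floor on the handle's side, in line with the handle, and sweep it well out round the pan, clockwise as seen from above, for two full turns back to the handle, and go on if need be until at least one walnut and at least one macadamia lie on each side of the pan (the sides to either hand of the handle's line). Then hang the spoon upright in the slot of its stand again by its collar and let go. Keep every nut in the pan, touch the nuts with the spoon only, and leave the crock, jar and can where they are.

Things in the scene. Friction and masses are not known exactly. Their poses are not given: they have to be found in the camera images.
- pan_floor (a point): Centre of the inner floor (6 mm above the table) of a round steel saute pan that stands firm and cannot be pushed. Straight wall: inside radius 100 mm, outside 105 mm, rim 52 mm above this point. z up, +x towards the pan's handle; the handle's line (y = 0) parts the pan into two sides. Clockwise from above runs +x, -y, -x, +y.
- pan_handle (a point): Outer end of the pan's one long dark handle (radius 8 mm), 225 mm from the pan's centre along pan_floor's +x, 60 mm above the table; the handle runs from here to the rim.
- spoon_grip (a point): Loose 70 g wooden spoon hanging upright in its stand: middle of its square handle block (16 x 16 mm, 76 mm tall), which sticks up above the stand and is taken from above. z up along the spoon, x and y square to the block's faces. Below the block: a round collar (radius 14.5, 6 mm thick) whose underside, 44 mm below this point, rests on the stand; then a shaft of radius 5 mm down to the bowl.
- spoon_bowl (a point): Centre of the spoon's bowl, an upright round paddle of radius 21 mm, 12 mm thick (flat faces look along the spoon's x axis), 210 mm below spoon_grip on the spoon's axis. The spoon's lowest point is 21 mm below this one.
- stand_slot (a point): Fixed steel spoon stand, plate top 215 mm above the table, nothing higher. Its front is a fork of two prongs (17 mm wide, 10 thick) with a 16 mm wide slot between, open to the front (-x). This point: middle of the slot at the plate's top; mouth 27 mm in front, closed end 28 mm behind. Collar and bowl do not pass through: lift the spoon 10 to 20 mm and draw it out to the front; hang it back the same way.
- stand: The spoon stand as a whole: origin on the table 45 mm behind (+x of) the slot's middle; base plate 130 x 110 mm, 12 mm thick, centred 20 mm in front of the origin; one post of radius 8 mm stands 28 mm behind the origin. z up, the slot opens to -x.
- walnut0_mid (a point): Centre of a walnut in its shell, 38 mm long and 33 mm thick, 14 g, loose in the pan. At the start all five walnuts lie on the +y side of the pan (of pan_floor's frame). The smooth shells slide and roll easily, but can wedge between spoon and wall.
- walnut1_mid (a point): Centre of a walnut in its shell, 38 mm long and 33 mm thick, 14 g, loose in the pan. At the start all five walnuts lie on the +y side of the pan (of pan_floor's frame). The smooth shells slide and roll easily, but can wedge between spoon and wall.
- walnut2_mid (a point): Centre of a walnut in its shell, 38 mm long and 33 mm thick, 14 g, loose in the pan. At the start all five walnuts lie on the +y side of the pan (of pan_floor's frame). The smooth shells slide and roll easily, but can wedge between spoon and wall.
- walnut3_mid (a point): Centre of a walnut in its shell, 38 mm long and 33 mm thick, 14 g, loose in the pan. At the start all five walnuts lie on the +y side of the pan (of pan_floor's frame). The smooth shells slide and roll easily, but can wedge between spoon and wall.
- walnut4_mid (a point): Centre of a walnut in its shell, 38 mm long and 33 mm thick, 14 g, loose in the pan. At the start all five walnuts lie on the +y side of the pan (of pan_floor's frame). The smooth shells slide and roll easily, but can wedge between spoon and wall.
- macadamia0_mid (a point): Centre of a macadamia nut in its shell, a 24 mm ball, 10 g, loose in the pan. At the start all five macadamias lie on the -y side of the pan.
- macadamia1_mid (a point): Centre of a macadamia nut in its shell, a 24 mm ball, 10 g, loose in the pan. At the start all five macadamias lie on the -y side of the pan.
- macadamia2_mid (a point): Centre of a macadamia nut in its shell, a 24 mm ball, 10 g, loose in the pan. At the start all five macadamias lie on the -y side of the pan.
- macadamia3_mid (a point): Centre of a macadamia nut in its shell, a 24 mm ball, 10 g, loose in the pan. At the start all five macadamias lie on the -y side of the pan.
- macadamia4_mid (a point): Centre of a macadamia nut in its shell, a 24 mm ball, 10 g, loose in the pan. At the start all five macadamias lie on the -y side of the pan.
- crock: Empty white ceramic crock, rim radius 50 mm, 120 mm tall, origin at the centre of its underside; a bystander on the table.
- spice_jar: Closed spice jar, radius 25 mm, 100 mm tall, origin at the centre of its underside; a bystander.
- can: Food can, radius 34 mm, 80 mm tall, origin at the centre of its underside; a bystander.

How it is judged (in metres and radians):
On the way, in this order (a step that is already met when the one before it is completed fails the run):
1. the spoon's bowl is down among the nuts at the handle's side (z of spoon_bowl in the frame of pan_floor below 0.045 m and horizontal distance between spoon_bowl and pan_floor below 0.1 m and x of spoon_bowl in the frame of pan_floor above 0.025 m and y of spoon_bowl in the frame of pan_floor between -0.025 and 0.025 m), for 0.02 s.
2. the spoon's bowl is down among the nuts a quarter turn clockwise from the handle (1 quarter turns stirred) (z of spoon_bowl in the frame of pan_floor below 0.045 m and horizontal distance between spoon_bowl and pan_floor below 0.1 m and y of spoon_bowl in the frame of pan_floor below -0.025 m and x of spoon_bowl in the frame of pan_floor between -0.025 and 0.025 m), for 0.02 s.
3. the spoon's bowl is down among the nuts opposite the handle (2 quarter turns stirred) (z of spoon_bowl in the frame of pan_floor below 0.045 m and horizontal distance between spoon_bowl and pan_floor below 0.1 m and x of spoon_bowl in the frame of pan_floor below -0.025 m and y of spoon_bowl in the frame of pan_floor between -0.025 and 0.025 m), for 0.02 s.
4. the spoon's bowl is down among the nuts three quarters of a turn clockwise from the handle (3 quarter turns stirred) (z of spoon_bowl in the frame of pan_floor below 0.045 m and horizontal distance between spoon_bowl and pan_floor below 0.1 m and y of spoon_bowl in the frame of pan_floor above 0.025 m and x of spoon_bowl in the frame of pan_floor between -0.025 and 0.025 m), for 0.02 s.
5. the spoon's bowl is down among the nuts at the handle's side (4 quarter turns stirred) (all of step 1), for 0.02 s.
6. the spoon's bowl is down among the nuts a quarter turn clockwise from the handle (5 quarter turns stirred) (all of step 2), for 0.02 s.
7. the spoon's bowl is down among the nuts opposite the handle (6 quarter turns stirred) (all of step 3), for 0.02 s.
8. the spoon's bowl is down among the nuts three quarters of a turn clockwise from the handle (7 quarter turns stirred) (all of step 4), for 0.02 s.
9. the spoon's bowl is down among the nuts at the handle's side (8 quarter turns stirred) (all of step 5), for 0.02 s.
At the end, for the whole second after the job is handed in: Each side of the handle line holds the centre of a walnut and of a macadamia; all nuts are in the pan; the spoon hangs in the slot (handle centre 36-52 mm above its top, within 22 mm of its middle along, 12 mm across), within 0.17 rad of upright, still (y of any of walnut0_mid, walnut1_mid, walnut2_mid, walnut3_mid, walnut4_mid in the frame of pan_floor below 0 m and y of any of walnut0_mid, walnut1_mid, walnut2_mid, walnut3_mid, walnut4_mid in the frame of pan_floor above 0 m and y of any of macadamia0_mid, macadamia1_mid, macadamia2_mid, macadamia3_mid, macadamia4_mid in the frame of pan_floor below 0 m and y of any of macadamia0_mid, macadamia1_mid, macadamia2_mid, macadamia3_mid, macadamia4_mid in the frame of pan_floor above 0 m and horizontal distance between each of walnut0_mid, walnut1_mid, walnut2_mid, walnut3_mid, walnut4_mid, macadamia0_mid, macadamia1_mid, macadamia2_mid, macadamia3_mid, macadamia4_mid and pan_floor below 0.1 m and z of each of walnut0_mid, walnut1_mid, walnut2_mid, walnut3_mid, walnut4_mid, macadamia0_mid, macadamia1_mid, macadamia2_mid, macadamia3_mid, macadamia4_mid in the frame of pan_floor below 0.07 m and z of spoon_grip in the frame of stand_slot between 0.036 and 0.052 m and x of spoon_grip in the frame of stand_slot between -0.022 and 0.022 m and y of spoon_grip in the frame of stand_slot between -0.012 and 0.012 m and angle between spoon_grip's own z axis and vertical below 0.17 rad and linear speed of spoon below 0.06 m/s); the robot touches nothing.
It fails at once if the fingers touch the nuts (only the spoon may) (contact force between the fingers and walnut0 above 0.3 N or contact force between the fingers and walnut1 above 0.3 N or contact force between the fingers and walnut2 above 0.3 N or contact force between the fingers and walnut3 above 0.3 N or contact force between the fingers and walnut4 above 0.3 N or contact force between the fingers and macadamia0 above 0.3 N or contact force between the fingers and macadamia1 above 0.3 N or contact force between the fingers and macadamia2 above 0.3 N or contact force between the fingers and macadamia3 above 0.3 N or contact force between the fingers and macadamia4 above 0.3 N).
It fails at once if a nut leaves the pan (horizontal distance between any of walnut0_mid, walnut1_mid, walnut2_mid, walnut3_mid, walnut4_mid, macadamia0_mid, macadamia1_mid, macadamia2_mid, macadamia3_mid, macadamia4_mid and pan_floor above 0.115 m).
It fails at once if the crock, the spice jar or the can is pushed more than 30 mm or tipped over (distance of any of crock, spice_jar, can from where it was at the start of the episode above 0.03 m or angle between any of crock, spice_jar, can's own z axis and vertical above 0.5 rad).
It also fails if it takes over 72 s, if anything falls off the work surface, if the arm or the gripper's body presses on something with over 40 N, if the wrist force passes 120 N, or if a joint passes its speed limit or range.

ROBOT

A 6-joint arm with a two-finger parallel gripper is mounted at the origin on the work surface. World frame = base frame: x ahead of the robot, y to its left, z up, the work surface at z = 0. Lengths are in mm, angles in rad, forces in N, time in s.
With the tool pointing down it reaches from about 350 to 925 mm from the base axis. Payload 6.4 kg.
Tool frame: the origin (TCP) lies at the very end of the fingers, on their centre line; the grasp point (between the pads) lies 19 mm behind it (bot.pinch_z is the distance from the TCP to the grasp point, in mm); z points along the fingers, y is the line along which they close (so a half turn about z gives the same grasp; the last joint's range is limited). The gripper opens to 85 mm and grips with 20 to 120 N. Pads are 22 mm wide; open, the fingers measure 114 mm over their backs; the gripper's body (76 mm by 85 mm) begins 54 mm behind the grasp point. The pads swing forward as they close: fully open they stand 13 mm farther back than shut.
Start: joints at [-1.325, 0.245, 1.558, -0, 1.339, -0.174], TCP at [264.931, -593.57, 231.29] pointing down, gripper open.
Joint ranges: [-3.13, 3.13], [-1.02, 2.26], [0.13, 2.54], [-0.95, 4.09], [0.21, 2.88], [-2.74, 2.74]. Speed limits (rad/s): [2.57, 2.57, 3.14, 3.14, 3.14, 3.14].

INTERFACE

Orientations are given as a 3x3 rotation matrix whose columns are the frame's x, y, z axes.
In Python, from workcell import bot, cams, finish_job gives the robot as it stands.
- The arm moves only by the tool carry_out, never from a script. Its argument "motion" is a list of rows, each an object with "linear": the shift along the tool's x, y, z as a fraction of full scale, a list of three; "delta_rot": the turn, a rotation vector about the tool's x, y, z as a fraction of full scale, a list of three; "claw": the gripper command: -1 is fully open, 1 is shut, values between are in proportion. A call has 1 to 5 rows; each row is the pose to reach, as a shift and turn from the pose commanded when the call began, along the tool's axes at that moment, turning the shorter way round; what a row does not reach only later rows make up. Full scale, the value 1, is 0.1 m for a shift and pi rad for a turn. A row lasts 1/12 s, in which the tool goes at most 41.7 mm and 7.16 degrees, less where a joint would pass 70% of its speed; a pose out of reach is approached as far as the arm can. A call with a number of a shift or a turn outside -1 to 1 is refused whole. A call with a gripper value outside its range is refused whole. The fingers move at their own pace and stop on an object; "force" is the grip in N (left out, the last holds). Time passes only in rows, so rows that repeat a pose let the fingers close. It gives the time, the measured TCP pose, the force, the opening and the grip force at its end, in the units of the state.
- bot.get_obs(): the state, without advancing time (a new reading comes with each control period).
- cams.get_image(name): name is "side" or "top"; returns a dict with "frame" (400x640x3 uint8, red, green, blue), "depth" (400x640 float32, mm along the optical axis (not along the pixel's ray), 0 where there is no reading), "fov_y" (degrees; the focal length in pixels is half the picture's height over the tangent of half this angle, whatever the lens; pixels are square), "cx", "cy" (the principal point, pixels), "dist" ([k1, k2, p1, p2, k3] as OpenCV has them; the pictures are not rectified), "R" (3x3) and "t" (3): a world point X has camera coordinates R X + t. Camera axes: x right, y down, z forward; pixel columns grow to the right and rows downward; lengths in mm; the calibration is good to about 2 mm. A picture is of the moment at which its call begins.
- finish_job(): hands the job in; it is judged then, once.
The state is a dict: "t": time; "q": joint angles; "joint_velocities": joint speeds; "tau": joint torques, N m; "eef_pos": TCP position; "tool_rot": TCP orientation; "force": force on the tool from outside, world axes, zero at the start; "wrist_torque": the same for the moment, N m; "width": opening from 0.0 (shut) to 1.0 (fully open); "gripper_force": force on a finger pad.
Only numpy, scipy, OpenCV 4.12 (cv2) and the standard library are available. Lean on these libraries where they do the work, as an engineer would, in place of code of your own. Each camera call takes 0.05 s, during which the arm holds its last target. There are 200 camera calls.

## Working session

There is one attempt and no reset: what is moved stays moved. The work goes in short steps, Python scripts to look and compute and a tool call to move; the robot and the scene stay as the last step left them, time stands still between calls to the robot, and variables do not carry over. Pictures are saved under pics/ and viewed, at most 10 in all, crops included, and the job is handed in when it is done.

Besides the shell and the picture viewer there is one more tool, called after ">>>" as a command line: name --argument value ..., lists and objects as JSON in quotes. carry_out: Moves the arm, as the interface text tells. Its arguments: {"type":"object","properties":{"motion":{"type":"array"},"force":{"type":"number"}},"required":["motion"]}

```bash
mkdir -p pics; ls
python3 - <<'E'
from workcell import bot,cams
import cv2,numpy as np
o=bot.get_obs();print({k:np.round(v,3).tolist() for k,v in o.items()})
for n in("side","top"):
    d=cams.get_image(n);np.savez(f"{n}0.npz",**d)
    cv2.imwrite(f"pics/{n}0.png",d["frame"][:,:,::-1])
    print(n,d["fov_y"],d["cx"],d["cy"],d["dist"],d["R"],d["t"])
E
```

```text
pics
{'t': 0.0, 'q': [-1.325, 0.246, 1.559, 0.0, 1.339, -0.174], 'joint_velocities': [0.0, 0.001, 0.0, -0.0, 0.0, 0.001], 'tau': [-0.001, -42.952, -32.612, -0.0, 0.005, -0.0], 'eef_pos': [264.784, -592.992, 230.168], 'tool_rot': [[0.913, 0.408, -0.0], [0.408, -0.913, 0.002], [0.0, -0.002, -1.0]], 'force': [-0.502, -0.898, 0.101], 'wrist_torque': [-0.036, 0.014, -0.046], 'gripper_force': 0.0, 'width': 1.003}
side 50.74997306501679 318.54733467772553 205.11518441738036 [-0.00102359  0.          0.          0.          0.        ] [[-0.82400051 -0.56628478  0.01856659]
 [-0.44027748  0.61933401 -0.6500624 ]
 [ 0.35662152 -0.5438262  -0.75965397]] [ 521.87007383  381.63098009 1099.85820466]
top 57.847087089233334 320.3035139345308 196.69544976308165 [-0.07373387  0.          0.          0.          0.        ] [[ 0.00395659 -0.9999601  -0.00800914]
 [-0.97127849 -0.00193736 -0.23793769]
 [ 0.23791268  0.00872053 -0.9712474 ]] [  3.22432724 648.09782755 870.86420663]
```

View pics/side0.png

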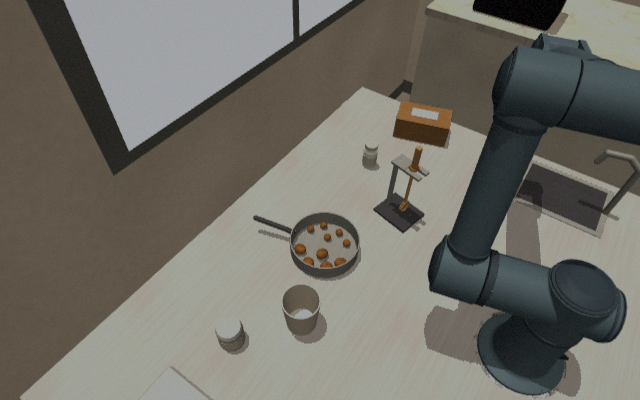

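View pics/top0.png

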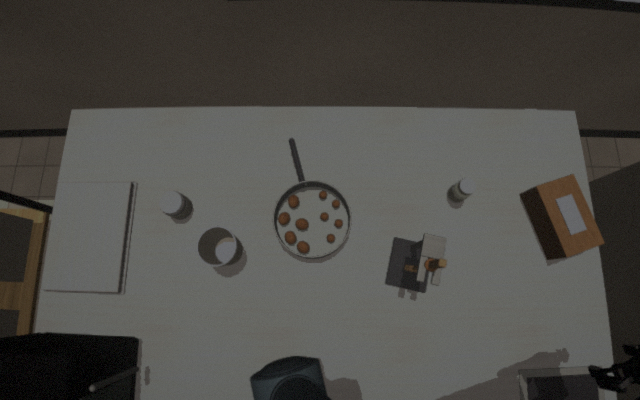

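The side view shows the pan near (325,243), the stand near (405,185) and the spoon block near (417,158). The top view shows the pan at (312,220) with its handle end at (292,140), the stand base near (405,265), the plate near (432,257) and the block near (437,264).

```bash
cat > h.py <<'E'
import numpy as np,cv2
def load(f): return dict(np.load(f))
def K(d):
    f=d["frame"].shape[0]/2/np.tan(np.radians(float(d["fov_y"]))/2)
    return np.array([[f,0,float(d["cx"])],[0,f,float(d["cy"])],[0,0,1]])
def rays(d,px):
    n=cv2.undistortPoints(np.float64(px).reshape(-1,1,2),K(d),d["dist"]).reshape(-1,2)
    return np.c_[n,np.ones(len(n))]
def cloud(d):
    h,w=d["depth"].shape;u,v=np.meshgrid(np.arange(w),np.arange(h))
    r=rays(d,np.c_[u.ravel(),v.ravel()])*d["depth"].reshape(-1,1)
    X=(r-d["t"])@d["R"];X[d["depth"].ravel()<=0]=np.nan
    return X.reshape(h,w,3)
def onplane(d,px,z):
    r=rays(d,px)@d["R"];c=-d["R"].T@d["t"]
    return c+r*((z-c[2])/r[:,2])[:,None]
def circ(p):
    A=np.c_[2*p[:,:2],np.ones(len(p))];s=np.linalg.lstsq(A,(p[:,:2]**2).sum(1),rcond=None)[0]
    return s[:2],np.sqrt(s[2]+s[0]**2+s[1]**2)
E
python3 - <<'E'
from h import *
T=load("top0.npz");S=load("side0.npz")
for n,d in(("top",T),("side",S)):
    X=cloud(d);Z=X[...,2]
    if n=="top": pan=(slice(170,265),slice(265,358));st=(slice(225,300),slice(380,455));ha=(slice(132,180),slice(280,308))
    else: pan=(slice(205,282),slice(285,365));st=(slice(140,235),slice(370,432));ha=(slice(210,236),slice(250,292))
    P=X[pan].reshape(-1,3);r=P[(P[:,2]>54)&(P[:,2]<62)]
    for _ in range(3):
        c,R=circ(r);e=np.abs(np.hypot(*(r[:,:2]-c).T)-R);r=r[e<6]
    print(n,"pan",c.round(1),R.round(1),len(r))
    H=X[ha].reshape(-1,3);H=H[(H[:,2]>35)];H=H[np.hypot(*(H[:,:2]-c).T)<240];dd=np.hypot(*(H[:,:2]-c).T);far=H[dd>120];m=far[:,:2].mean(0)
    print(" handle",len(far),dd.max().round(1),np.degrees(np.arctan2(*(m-c)[::-1])).round(2), far[:,2].max().round(1))
    s=X[st].reshape(-1,3)
    print(" hist",[(z,int(((s[:,2]>z)&(s[:,2]<=z+10)).sum())) for z in range(0,320,10)])
    p=s[(s[:,2]>209)&(s[:,2]<222)];print(" plate",len(p),cv2.minAreaRect(p[:,:2].astype(np.float32)),np.median(p[:,2]))
    b=s[(s[:,2]>290)&(s[:,2]<305)];print(" block",len(b),cv2.minAreaRect(b[:,:2].astype(np.float32)) if len(b) else 0,b.mean(0))
    b=s[(s[:,2]>7)&(s[:,2]<18)];print(" base",len(b),cv2.minAreaRect(b[:,:2].astype(np.float32)))
    y0,x0=(225,380) if n=="top" else(140,370)
    cr=d["frame"][st][:,:,::-1];cr=cv2.convertScaleAbs(cv2.resize(cr,None,fx=6,fy=6,interpolation=cv2.INTER_CUBIC),alpha=1.6)
    cv2.imwrite(f"pics/{n}_st.png",cr)
a=cv2.imread("pics/top_st.png");b=cv2.imread("pics/side_st.png");h=max(len(a),len(b))
f=lambda i:np.pad(i,((0,h-len(i)),(0,0),(0,0)))
cv2.imwrite("pics/st.png",cv2.resize(np.hstack([f(a),f(b)]),(790,int(h*790/(a.shape[1]+b.shape[1])))))
E
```

```text
top pan [596.7  27.8] 102.7 366
 handle 227 231.8 15.21 69.7
 hist [(0, 1542), (10, 1144), (20, 7), (30, 19), (40, 7), (50, 17), (60, 39), (70, 12), (80, 11), (90, 10), (100, 11), (110, 12), (120, 4), (130, 1), (140, 0), (150, 0), (160, 0), (170, 0), (180, 0), (190, 0), (200, 29), (210, 862), (220, 50), (230, 14), (240, 11), (250, 15), (260, 12), (270, 13), (280, 13), (290, 58), (300, 1), (310, 0)]
 plate 900 ((477.8380126953125, -236.02210998535156), (51.418704986572266, 104.8082504272461), 75.67950439453125) 214.6514723416684
 block 59 ((464.3271484375, -233.39364624023438), (15.728272438049316, 13.636285781860352), 89.15678405761719) [ 464.36517713 -232.46116333  295.97226402]
 base 1416 ((477.238525390625, -235.03353881835938), (111.9827651977539, 130.7454833984375), 77.71758270263672)
side pan [594.5  27.9] 102.5 241
 handle 188 231.8 15.9 69.3
 hist [(0, 1176), (10, 445), (20, 26), (30, 46), (40, 35), (50, 40), (60, 60), (70, 31), (80, 32), (90, 86), (100, 20), (110, 20), (120, 20), (130, 18), (140, 23), (150, 17), (160, 20), (170, 18), (180, 7), (190, 0), (200, 80), (210, 343), (220, 25), (230, 17), (240, 17), (250, 19), (260, 15), (270, 21), (280, 20), (290, 28), (300, 0), (310, 0)]
 plate 373 ((476.2216796875, -236.75326538085938), (54.01448440551758, 105.36872863769531), 74.76492309570312) 213.01792800456028
 block 28 ((462.1978759765625, -233.06314086914062), (17.390941619873047, 14.488405227661133), 73.1265869140625) [ 462.60271348 -232.78782575  293.6180354 ]
 base 837 ((549.6348266601562, -368.29302978515625), (204.8841552734375, 462.26641845703125), 20.659101486206055)
```

View pics/st.png

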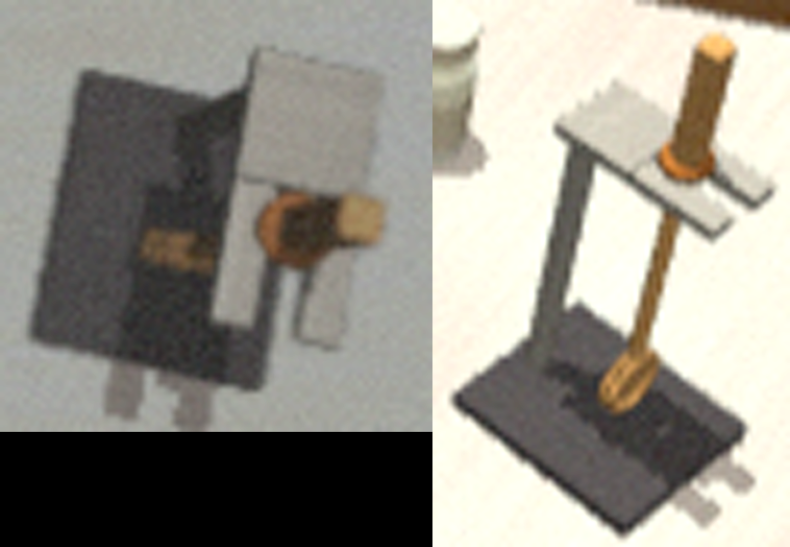

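The crops show the slot opening towards the robot (image bottom). The collar sits near the closed end and the bowl hangs above the base. Next I need the spoon's yaw and the nut positions.

Run:
```python
from h import *
from scipy import ndimage as nd
T=load("top0.npz");S=load("side0.npz")
c=np.array([595.8,27.9]);a=np.radians(15.5);M=np.array([[np.cos(a),np.sin(a)],[-np.sin(a),np.cos(a)]])
for n,d in(("side",S),("top",T)):
    X=cloud(d);D=np.hypot(X[...,0]-463,X[...,1]+233)
    b=X[(D<26)&(X[...,2]>32)&(X[...,2]<72)]
    if len(b)>5:
        xy=b[:,:2]-b[:,:2].mean(0);w,V=np.linalg.eigh(np.cov(xy.T));v=V[:,1]
        print(n,"bowl",len(b),b.mean(0).round(1),np.degrees(np.arctan2(v[1],v[0])).round(1),np.sqrt(w).round(1))
    b=X[(D<14)&(X[...,2]>226)&(X[...,2]<290)];print("block",len(b),b.mean(0).round(1))
    # block face normals: dominant direction from local gradient
    hsv=cv2.cvtColor(d["frame"],cv2.COLOR_RGB2HSV)
    Dp=np.hypot(X[...,0]-c[0],X[...,1]-c[1])
    m=(hsv[...,0]<18)&(hsv[...,1]>110)&(hsv[...,2]>50)&(Dp<100)
    l,k=nd.label(nd.binary_opening(m))
    for i in range(1,k+1):
        p=X[l==i];z=np.percentile(p[:,2],95)
        v,u=np.argwhere(l==i).mean(0)
        q=M@(onplane(d,[[u,v]],z*.55+3)[0,:2]-c)
        print(n,i,len(p),"z",z.round(),"pan xy",q.round(),"px",(u.round(),v.round()))
```

```text
side bowl 75 [ 462.6 -230.3   51.4] 74.1 [ 3.3 12.8]
block 117 [ 461.9 -228.7  258.8]
side 1 36 z 27.0 pan xy [ 28. -77.] px (np.float64(323.0), np.float64(225.0))
side 2 36 z 29.0 pan xy [ 61. -50.] px (np.float64(310.0), np.float64(228.0))
side 3 36 z 29.0 pan xy [-28. -66.] px (np.float64(339.0), np.float64(232.0))
side 4 38 z 28.0 pan xy [  1. -37.] px (np.float64(327.0), np.float64(237.0))
side 5 38 z 28.0 pan xy [-61. -35.] px (np.float64(346.0), np.float64(243.0))
side 6 79 z 37.0 pan xy [63. 37.] px (np.float64(300.0), np.float64(249.0))
side 7 90 z 37.0 pan xy [-4. 30.] px (np.float64(322.0), np.float64(253.0))
side 8 52 z 38.0 pan xy [24. 67.] px (np.float64(309.0), np.float64(260.0))
side 9 65 z 37.0 pan xy [-62.  39.] px (np.float64(339.0), np.float64(261.0))
side 10 48 z 37.0 pan xy [-27.  63.] px (np.float64(326.0), np.float64(264.0))
top bowl 58 [ 464.6 -223.9   58.6] 67.7 [3.6 9.1]
block 81 [ 463.5 -227.6  258.6]
top 1 33 z 30.0 pan xy [ 63. -47.] px (np.float64(323.0), np.float64(194.0))
top 2 81 z 40.0 pan xy [66. 37.] px (np.float64(293.0), np.float64(201.0))
top 3 30 z 30.0 pan xy [ 29. -75.] px (np.float64(335.0), np.float64(203.0))
top 4 84 z 39.0 pan xy [26. 74.] px (np.float64(284.0), np.float64(218.0))
top 5 34 z 31.0 pan xy [  3. -34.] px (np.float64(324.0), np.float64(216.0))
top 6 90 z 39.0 pan xy [-2. 31.] px (np.float64(301.0), np.float64(224.0))
top 7 34 z 31.0 pan xy [-26. -67.] px (np.float64(338.0), np.float64(223.0))
top 8 87 z 39.0 pan xy [-29.  70.] px (np.float64(290.0), np.float64(237.0))
top 9 36 z 31.0 pan xy [-60. -35.] px (np.float64(330.0), np.float64(238.0))
top 10 86 z 40.0 pan xy [-64.  43.] px (np.float64(303.0), np.float64(247.0))
```

>>> carry_out --motion '[{"linear": [0.2,-0.15,-0.33],"delta_rot": [0,0,0],"claw": -1},{"linear": [0.4,-0.3,-0.66],"delta_rot": [0,0,0],"claw": -1},{"linear": [0.6,-0.45,-1],"delta_rot": [0,0,0],"claw": -1},{"linear": [0.82,-0.62,-1],"delta_rot": [0,0,0],"claw": -1}]' --force 100

```text
t: 0.43
eef_pos: [315.7, -505.3, 339.3]
tool_rot: [[0.914, 0.407, 0.004], [0.407, -0.913, -0.011], [-0.001, 0.012, -1.0]]
force: [-0.0, -0.9, 1.7]
width: 1.005
gripper_force: 0.0
```

>>> carry_out --motion '[{"linear": [0.27,-0.21,0],"delta_rot": [0,0,0],"claw": -1},{"linear": [0.54,-0.42,0],"delta_rot": [0,0,0],"claw": -1},{"linear": [0.82,-0.62,0],"delta_rot": [0,0,0],"claw": -1}]'

```text
t: 0.68
eef_pos: [364.4, -411.9, 331.0]
tool_rot: [[0.913, 0.407, -0.0], [0.407, -0.913, 0.0], [-0.0, -0.0, -1.0]]
force: [0.2, -0.8, -0.2]
width: 1.001
gripper_force: 0.0
```

>>> carry_out --motion '[{"linear": [0.27,-0.21,0],"delta_rot": [0,0,0],"claw": -1},{"linear": [0.54,-0.42,0],"delta_rot": [0,0,0],"claw": -1},{"linear": [0.82,-0.62,0],"delta_rot": [0,0,0],"claw": -1}]'

```text
t: 0.93
eef_pos: [414.0, -321.7, 330.8]
tool_rot: [[0.913, 0.407, -0.0], [0.407, -0.913, 0.001], [-0.0, -0.001, -1.0]]
force: [0.3, -0.4, 0.7]
width: 1.005
gripper_force: 0.0
```

>>> carry_out --motion '[{"linear": [0.27,-0.21,0],"delta_rot": [0,0,0],"claw": -1},{"linear": [0.54,-0.42,0],"delta_rot": [0,0,0],"claw": -1},{"linear": [0.82,-0.62,0],"delta_rot": [0,0,0],"claw": -1}]'

```text
t: 1.18
eef_pos: [463.6, -231.7, 330.9]
tool_rot: [[0.913, 0.407, -0.0], [0.407, -0.913, 0.0], [-0.0, -0.0, -1.0]]
force: [-0.1, -0.1, 0.8]
width: 0.996
gripper_force: 0.0
```

>>> carry_out --motion '[{"linear": [0,0,0],"delta_rot": [0,0,-0.029],"claw": -1},{"linear": [0,0,0],"delta_rot": [0,0,-0.058],"claw": -1},{"linear": [0,0,0],"delta_rot": [0,0,-0.087],"claw": -1},{"linear": [0,0,0],"delta_rot": [0,0,-0.115],"claw": -1},{"linear": [0,0,0],"delta_rot": [0,0,-0.143],"claw": -1}]'

```text
t: 1.6
eef_pos: [463.2, -233.1, 330.7]
tool_rot: [[0.642, 0.767, -0.001], [0.767, -0.642, 0.001], [-0.0, -0.001, -1.0]]
force: [0.3, -0.1, -0.1]
width: 0.999
gripper_force: 0.0
```

>>> carry_out --motion '[{"linear": [0,0,0],"delta_rot": [0,0,-0.029],"claw": -1},{"linear": [0,0,0],"delta_rot": [0,0,-0.058],"claw": -1},{"linear": [0,0,0],"delta_rot": [0,0,-0.087],"claw": -1},{"linear": [0,0,0],"delta_rot": [0,0,-0.115],"claw": -1},{"linear": [0,0,0],"delta_rot": [0,0,-0.143],"claw": -1}]'

```text
t: 2.02
eef_pos: [463.2, -233.3, 330.8]
tool_rot: [[0.246, 0.969, -0.001], [0.969, -0.246, 0.001], [0.0, -0.001, -1.0]]
force: [0.5, -0.2, 0.3]
width: 0.998
gripper_force: 0.0
```

>>> carry_out --motion '[{"linear": [0,0,0.2],"delta_rot": [0,0,0],"claw": -1},{"linear": [0,0,0.4],"delta_rot": [0,0,0],"claw": -1},{"linear": [0,0,0.6],"delta_rot": [0,0,0],"claw": -1},{"linear": [0,0,0.8],"delta_rot": [0,0,0],"claw": -1},{"linear": [0,0,0.88],"delta_rot": [0,0,0],"claw": -1}]'

```text
t: 2.43
eef_pos: [461.9, -232.3, 239.7]
tool_rot: [[0.25, 0.968, -0.004], [0.968, -0.25, 0.004], [0.002, -0.005, -1.0]]
force: [-0.3, 0.5, -0.2]
width: 0.997
gripper_force: 0.0
```

>>> carry_out --motion '[{"linear": [0,0,0],"delta_rot": [0,0,0],"claw": 1},{"linear": [0,0,0],"delta_rot": [0,0,0],"claw": 1},{"linear": [0,0,0],"delta_rot": [0,0,0],"claw": 1},{"linear": [0,0,0],"delta_rot": [0,0,0],"claw": 1},{"linear": [0,0,0],"delta_rot": [0,0,0],"claw": 1}]' --force 100

```text
t: 2.85
eef_pos: [463.9, -233.8, 244.6]
tool_rot: [[0.25, 0.968, 0.002], [0.968, -0.25, -0.001], [-0.001, 0.002, -1.0]]
force: [0.1, -0.4, -0.3]
width: 0.302
gripper_force: 0.0
```

>>> carry_out --motion '[{"linear": [0,0,0],"delta_rot": [0,0,0],"claw": 1},{"linear": [0,0,0],"delta_rot": [0,0,0],"claw": 1},{"linear": [0,0,0],"delta_rot": [0,0,0],"claw": 1},{"linear": [0,0,0],"delta_rot": [0,0,0],"claw": 1},{"linear": [0,0,0],"delta_rot": [0,0,0],"claw": 1}]'

```text
t: 3.27
eef_pos: [464.0, -233.9, 244.5]
tool_rot: [[0.25, 0.968, 0.002], [0.968, -0.25, -0.002], [-0.001, 0.002, -1.0]]
force: [1.2, -0.8, 6.4]
width: 0.172
gripper_force: 97.4
```

>>> carry_out --motion '[{"linear": [0,0,-0.05],"delta_rot": [0,0,0],"claw": 1},{"linear": [0,0,-0.1],"delta_rot": [0,0,0],"claw": 1},{"linear": [0,0,-0.15],"delta_rot": [0,0,0],"claw": 1},{"linear": [0,0,-0.15],"delta_rot": [0,0,0],"claw": 1}]'

```text
t: 3.6
eef_pos: [463.6, -233.6, 259.2]
tool_rot: [[0.25, 0.968, 0.001], [0.968, -0.25, -0.001], [-0.0, 0.001, -1.0]]
force: [-0.1, -0.2, -0.0]
width: 0.169
gripper_force: 97.3
```

>>> carry_out --motion '[{"linear": [0,-0.16,0],"delta_rot": [0,0,0],"claw": 1},{"linear": [0,-0.32,0],"delta_rot": [0,0,0],"claw": 1},{"linear": [0,-0.5,0],"delta_rot": [0,0,0],"claw": 1},{"linear": [0,-0.65,0],"delta_rot": [0,0,0],"claw": 1},{"linear": [0,-0.8,0],"delta_rot": [0,0,0],"claw": 1}]'

```text
t: 4.02
eef_pos: [385.0, -213.0, 257.9]
tool_rot: [[0.25, 0.968, -0.001], [0.968, -0.25, 0.001], [0.0, -0.001, -1.0]]
force: [0.1, 0.1, -1.0]
width: 0.171
gripper_force: 97.6
```

>>> carry_out --motion '[{"linear": [0,0,-0.2],"delta_rot": [0,0,0],"claw": 1},{"linear": [0,0,-0.4],"delta_rot": [0,0,0],"claw": 1},{"linear": [0,0,-0.6],"delta_rot": [0,0,0],"claw": 1},{"linear": [0,0,-0.8],"delta_rot": [0,0,0],"claw": 1}]'

```text
t: 4.35
eef_pos: [385.5, -213.2, 338.9]
tool_rot: [[0.25, 0.968, -0.001], [0.968, -0.25, 0.001], [0.0, -0.001, -1.0]]
force: [-0.4, 0.4, -0.2]
width: 0.174
gripper_force: 97.6
```

>>> carry_out --motion '[{"linear": [0,0,0],"delta_rot": [0,0,0.033],"claw": 1},{"linear": [0,0,0],"delta_rot": [0,0,0.066],"claw": 1},{"linear": [0,0,0],"delta_rot": [0,0,0.1],"claw": 1},{"linear": [0,0,0],"delta_rot": [0,0,0.133],"claw": 1},{"linear": [0,0,0],"delta_rot": [0,0,0.166],"claw": 1}]'

```text
t: 4.77
eef_pos: [385.7, -213.3, 338.0]
tool_rot: [[0.703, 0.711, -0.001], [0.711, -0.703, 0.0], [-0.0, -0.001, -1.0]]
force: [0.1, -0.8, -0.2]
width: 0.175
gripper_force: 97.7
```

>>> carry_out --motion '[{"linear": [0,0,0],"delta_rot": [0,0,0.033],"claw": 1},{"linear": [0,0,0],"delta_rot": [0,0,0.066],"claw": 1},{"linear": [0,0,0],"delta_rot": [0,0,0.1],"claw": 1},{"linear": [0,0,0],"delta_rot": [0,0,0.133],"claw": 1},{"linear": [0,0,0],"delta_rot": [0,0,0.166],"claw": 1}]'

```text
t: 5.18
eef_pos: [385.7, -213.3, 337.9]
tool_rot: [[0.964, 0.267, -0.001], [0.267, -0.964, 0.001], [-0.0, -0.001, -1.0]]
force: [-0.0, -0.3, -1.3]
width: 0.17
gripper_force: 97.7
```

>>> carry_out --motion '[{"linear": [0.26,-0.15,0],"delta_rot": [0,0,0],"claw": 1},{"linear": [0.53,-0.3,0],"delta_rot": [0,0,0],"claw": 1},{"linear": [0.79,-0.44,0],"delta_rot": [0,0,0],"claw": 1}]'

```text
t: 5.43
eef_pos: [450.4, -148.8, 338.1]
tool_rot: [[0.963, 0.271, -0.0], [0.271, -0.963, 0.0], [-0.0, -0.0, -1.0]]
force: [0.5, -0.8, 0.6]
width: 0.175
gripper_force: 97.8
```

>>> carry_out --motion '[{"linear": [0.26,-0.15,0],"delta_rot": [0,0,0],"claw": 1},{"linear": [0.53,-0.3,0],"delta_rot": [0,0,0],"claw": 1},{"linear": [0.79,-0.44,0],"delta_rot": [0,0,0],"claw": 1}]'

```text
t: 5.68
eef_pos: [514.8, -84.3, 338.0]
tool_rot: [[0.962, 0.272, -0.001], [0.272, -0.962, 0.0], [-0.001, -0.0, -1.0]]
force: [0.1, -1.4, 0.6]
width: 0.178
gripper_force: 97.8
```

>>> carry_out --motion '[{"linear": [0.26,-0.15,0],"delta_rot": [0,0,0],"claw": 1},{"linear": [0.53,-0.3,0],"delta_rot": [0,0,0],"claw": 1},{"linear": [0.79,-0.44,0],"delta_rot": [0,0,0],"claw": 1}]'

```text
t: 5.93
eef_pos: [578.8, -20.5, 337.8]
tool_rot: [[0.962, 0.272, -0.001], [0.272, -0.962, 0.0], [-0.001, -0.0, -1.0]]
force: [-0.9, 0.1, -0.4]
width: 0.176
gripper_force: 97.8
```

>>> carry_out --motion '[{"linear": [0.26,-0.15,0],"delta_rot": [0,0,0],"claw": 1},{"linear": [0.53,-0.3,0],"delta_rot": [0,0,0],"claw": 1},{"linear": [0.7,-0.4,0],"delta_rot": [0,0,0],"claw": 1},{"linear": [0.8,-0.44,0],"delta_rot": [0,0,0],"claw": 1},{"linear": [0.8,-0.44,0],"delta_rot": [0,0,0],"claw": 1}]'

```text
t: 6.35
eef_pos: [643.8, 43.2, 337.3]
tool_rot: [[0.962, 0.274, -0.001], [0.274, -0.962, 0.0], [-0.001, -0.001, -1.0]]
force: [-0.3, -0.3, 0.0]
width: 0.165
gripper_force: 97.7
```

Run:
```python
from h import *
from workcell import bot,cams
o=bot.get_obs();p=np.array(o["eef_pos"]);print(p.round(1),o["t"])
out=[]
for n in("side","top"):
    d=cams.get_image(n);np.savez(f"{n}1.npz",**d)
    X=cloud(d);D=np.hypot(X[...,0]-p[0],X[...,1]-p[1])
    for lo,hi in((118,168),(172,225)):
        b=X[(D<35)&(X[...,2]>lo)&(X[...,2]<hi)]
        if len(b)>4: print(n,lo,len(b),b.mean(0).round(1),b[:,2].min().round(1),(b.max(0)-b.min(0)).round(0))
    b=X[(D<35)&(X[...,2]>100)]
    print(n,"lowest",np.percentile(b[:,2],[0,1,3]).round(1))
    v0,u0=(120,230) if n=="side" else(110,210)
    out.append(cv2.resize(d["frame"][v0:v0+180,u0:u0+180,::-1],None,fx=2.2,fy=2.2))
cv2.imwrite("pics/p1.png",cv2.convertScaleAbs(np.hstack(out),alpha=1.5))
```

```text
[643.8  43.2 337.3] 6.35
side 118 135 [639.3  45.6 142.6] 119.4 [40. 22. 48.]
side 172 48 [638.9  46.8 198.5] 173.3 [10.  9. 51.]
side lowest [119.4 126.2 132.8]
top lowest [509.3 511.  512.3]
```

View pics/p1.png

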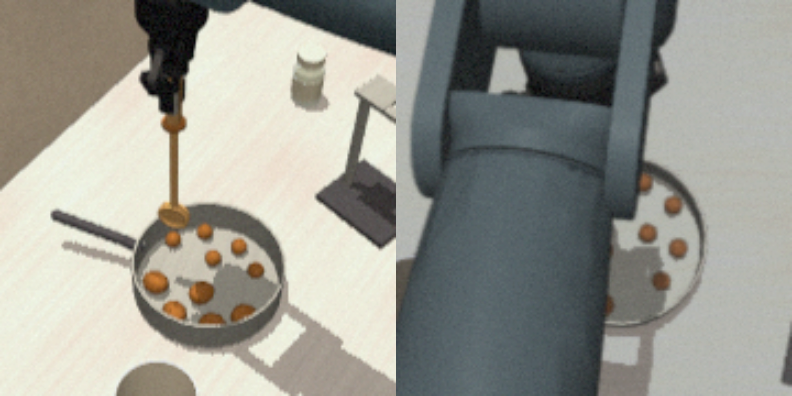

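The bowl hangs straight over the pan at about (50, 2) in the pan frame. Its bottom is at z≈120 as expected, and no nut lies beneath it. I'll lower it and sweep the first half turn.

>>> carry_out --motion '[{"linear": [-0.04,0.02,0.2],"delta_rot": [0,0,0],"claw": 1},{"linear": [-0.04,0.02,0.4],"delta_rot": [0,0,0],"claw": 1},{"linear": [-0.04,0.02,0.6],"delta_rot": [0,0,0],"claw": 1},{"linear": [-0.04,0.02,0.8],"delta_rot": [0,0,0],"claw": 1},{"linear": [-0.04,0.02,0.93],"delta_rot": [0,0,0],"claw": 1}]'

```text
t: 6.87
eef_pos: [638.2, 37.9, 243.2]
tool_rot: [[0.963, 0.27, -0.003], [0.27, -0.963, -0.0], [-0.003, -0.001, -1.0]]
force: [0.1, 0.5, -1.2]
width: 0.17
gripper_force: 97.8
```

>>> carry_out --motion '[{"linear": [0,0,0.05],"delta_rot": [0,0,0],"claw": 1},{"linear": [0,0,0.1],"delta_rot": [0,0,0],"claw": 1},{"linear": [0,0,0.15],"delta_rot": [0,0,0],"claw": 1},{"linear": [0,0,0.15],"delta_rot": [0,0,0],"claw": 1}]'

```text
t: 7.2
eef_pos: [639.8, 38.9, 230.3]
tool_rot: [[0.962, 0.272, 0.0], [0.272, -0.962, -0.0], [0.0, 0.0, -1.0]]
force: [-0.7, -0.3, -0.8]
width: 0.175
gripper_force: 97.8
```

>>> carry_out --motion '[{"linear": [-0.01,0.096,0],"delta_rot": [0,0,0],"claw": 1},{"linear": [-0.04,0.187,0],"delta_rot": [0,0,0],"claw": 1},{"linear": [-0.088,0.27,0],"delta_rot": [0,0,0],"claw": 1},{"linear": [-0.152,0.342,0],"delta_rot": [0,0,0],"claw": 1},{"linear": [-0.23,0.398,0],"delta_rot": [0,0,0],"claw": 1}]'

```text
t: 7.62
eef_pos: [628.4, -6.9, 230.6]
tool_rot: [[0.963, 0.271, 0.001], [0.271, -0.963, -0.0], [0.0, 0.0, -1.0]]
force: [0.5, -1.0, -0.0]
width: 0.172
gripper_force: 97.8
```

>>> carry_out --motion '[{"linear": [-0.088,0.039,0],"delta_rot": [0,0,0],"claw": 1},{"linear": [-0.182,0.06,0],"delta_rot": [0,0,0],"claw": 1},{"linear": [-0.278,0.06,0],"delta_rot": [0,0,0],"claw": 1},{"linear": [-0.372,0.039,0],"delta_rot": [0,0,0],"claw": 1},{"linear": [-0.46,0,0],"delta_rot": [0,0,0],"claw": 1}]'

```text
t: 8.03
eef_pos: [583.1, -18.1, 230.3]
tool_rot: [[0.962, 0.272, -0.0], [0.272, -0.962, 0.0], [-0.0, -0.0, -1.0]]
force: [0.2, 0.2, 0.1]
width: 0.168
gripper_force: 97.8
```

>>> carry_out --motion '[{"linear": [-0.078,-0.056,0],"delta_rot": [0,0,0],"claw": 1},{"linear": [-0.142,-0.128,0],"delta_rot": [0,0,0],"claw": 1},{"linear": [-0.19,-0.211,0],"delta_rot": [0,0,0],"claw": 1},{"linear": [-0.22,-0.302,0],"delta_rot": [0,0,0],"claw": 1},{"linear": [-0.23,-0.398,0],"delta_rot": [0,0,0],"claw": 1}]'

```text
t: 8.45
eef_pos: [552.3, 15.1, 232.2]
tool_rot: [[0.962, 0.272, 0.005], [0.272, -0.962, -0.0], [0.005, 0.001, -1.0]]
force: [4.2, 0.6, 4.1]
width: 0.173
gripper_force: 98.4
```

>>> carry_out --motion '[{"linear": [0.01,-0.096,0],"delta_rot": [0,0,0],"claw": 1},{"linear": [0.04,-0.187,0],"delta_rot": [0,0,0],"claw": 1},{"linear": [0.088,-0.27,0],"delta_rot": [0,0,0],"claw": 1},{"linear": [0.152,-0.342,0],"delta_rot": [0,0,0],"claw": 1},{"linear": [0.23,-0.398,0],"delta_rot": [0,0,0],"claw": 1}]'

```text
t: 8.87
eef_pos: [562.3, 59.8, 229.3]
tool_rot: [[0.962, 0.272, -0.003], [0.272, -0.962, -0.0], [-0.003, -0.001, -1.0]]
force: [-0.1, 0.5, -0.8]
width: 0.175
gripper_force: 97.7
```

>>> carry_out --motion '[{"linear": [0.088,-0.039,0],"delta_rot": [0,0,0],"claw": 1},{"linear": [0.182,-0.06,0],"delta_rot": [0,0,0],"claw": 1},{"linear": [0.278,-0.06,0],"delta_rot": [0,0,0],"claw": 1},{"linear": [0.372,-0.039,0],"delta_rot": [0,0,0],"claw": 1},{"linear": [0.46,0,0],"delta_rot": [0,0,0],"claw": 1}]'

```text
t: 9.28
eef_pos: [608.0, 71.2, 230.2]
tool_rot: [[0.962, 0.272, -0.0], [0.272, -0.962, -0.0], [-0.0, 0.0, -1.0]]
force: [-0.1, -0.1, -0.1]
width: 0.172
gripper_force: 97.7
```

>>> carry_out --motion '[{"linear": [0.078,0.056,0],"delta_rot": [0,0,0],"claw": 1},{"linear": [0.142,0.128,0],"delta_rot": [0,0,0],"claw": 1},{"linear": [0.19,0.211,0],"delta_rot": [0,0,0],"claw": 1},{"linear": [0.22,0.302,0],"delta_rot": [0,0,0],"claw": 1},{"linear": [0.23,0.398,0],"delta_rot": [0,0,0],"claw": 1}]'

```text
t: 9.7
eef_pos: [640.6, 38.0, 230.3]
tool_rot: [[0.962, 0.271, 0.001], [0.271, -0.962, 0.0], [0.001, 0.0, -1.0]]
force: [-0.1, -0.3, -1.1]
width: 0.171
gripper_force: 97.8
```

```bash
cat > nuts.py <<'E'
from h import *
import sys
from scipy import ndimage as nd
from workcell import bot,cams
tag=sys.argv[1]
o=bot.get_obs();p=np.array(o["eef_pos"]);print(p.round(1),o["t"])
c=np.array([595.8,27.9]);a=np.radians(15.5);M=np.array([[np.cos(a),np.sin(a)],[-np.sin(a),np.cos(a)]])
print("tcp pan",(M@(p[:2]-c)).round(1))
for n in("side","top"):
    d=cams.get_image(n);X=cloud(d)
    hsv=cv2.cvtColor(d["frame"],cv2.COLOR_RGB2HSV)
    Dp=np.hypot(X[...,0]-c[0],X[...,1]-c[1])
    m=(hsv[...,0]<18)&(hsv[...,1]>110)&(hsv[...,2]>50)&(Dp<100)
    l,k=nd.label(nd.binary_opening(m))
    for i in range(1,k+1):
        q=X[l==i];z=np.percentile(q[:,2],95);v,u=np.argwhere(l==i).mean(0)
        print(n,len(q),"z",z.round(),"pan",(M@(onplane(d,[[u,v]],min(z,40)*.55+3)[0,:2]-c)).round())
    if n=="side": cv2.imwrite(f"pics/{tag}.png",cv2.convertScaleAbs(cv2.resize(d["frame"][180:290,260:390,::-1],None,fx=4,fy=4),alpha=1.5))
E
python3 nuts.py n1
```

```text
[640.6  38.  230.3] 9.7
tcp pan [45.9 -2.3]
side 52 z 216.0 pan [  94. -141.]
side 179 z 138.0 pan [ 59. -29.]
side 34 z 28.0 pan [ 29. -77.]
side 35 z 28.0 pan [-26. -68.]
side 96 z 36.0 pan [81. 17.]
side 37 z 29.0 pan [-83. -24.]
side 38 z 28.0 pan [-75.  16.]
side 60 z 38.0 pan [23. 67.]
side 38 z 37.0 pan [-60.  45.]
side 36 z 39.0 pan [-28.  64.]
top 31 z 30.0 pan [ 30. -76.]
top 36 z 30.0 pan [-24. -66.]
top 35 z 31.0 pan [-81. -22.]
top 15 z 32.0 pan [-76.  15.]
```

View pics/n1.png

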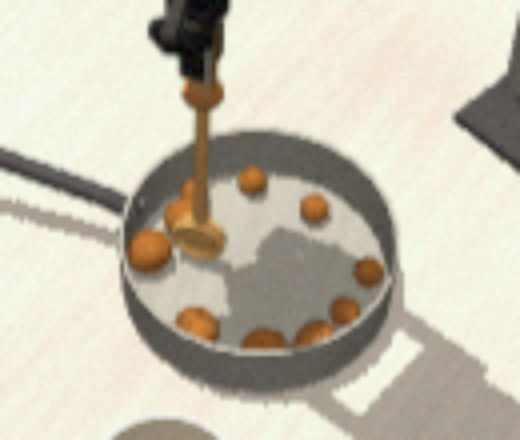

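The picture shows a walnut just ahead of the bowl, crossing the handle line, and a macadamia already on the +y side. On to the second turn.

>>> carry_out --motion '[{"linear": [-0.01,0.096,0],"delta_rot": [0,0,0],"claw": 1},{"linear": [-0.04,0.187,0],"delta_rot": [0,0,0],"claw": 1},{"linear": [-0.088,0.27,0],"delta_rot": [0,0,0],"claw": 1},{"linear": [-0.152,0.342,0],"delta_rot": [0,0,0],"claw": 1},{"linear": [-0.23,0.398,0],"delta_rot": [0,0,0],"claw": 1}]'

```text
t: 10.22
eef_pos: [628.1, -6.6, 230.3]
tool_rot: [[0.962, 0.271, 0.0], [0.271, -0.962, -0.0], [-0.0, 0.0, -1.0]]
force: [0.5, -0.1, -0.0]
width: 0.178
gripper_force: 97.8
```

>>> carry_out --motion '[{"linear": [-0.088,0.039,0],"delta_rot": [0,0,0],"claw": 1},{"linear": [-0.182,0.06,0],"delta_rot": [0,0,0],"claw": 1},{"linear": [-0.278,0.06,0],"delta_rot": [0,0,0],"claw": 1},{"linear": [-0.372,0.039,0],"delta_rot": [0,0,0],"claw": 1},{"linear": [-0.46,0,0],"delta_rot": [0,0,0],"claw": 1}]'

```text
t: 10.63
eef_pos: [583.1, -18.0, 230.3]
tool_rot: [[0.962, 0.271, -0.0], [0.271, -0.962, 0.0], [-0.0, -0.0, -1.0]]
force: [-0.3, 1.2, -0.7]
width: 0.172
gripper_force: 97.8
```

>>> carry_out --motion '[{"linear": [-0.078,-0.056,0],"delta_rot": [0,0,0],"claw": 1},{"linear": [-0.142,-0.128,0],"delta_rot": [0,0,0],"claw": 1},{"linear": [-0.19,-0.211,0],"delta_rot": [0,0,0],"claw": 1},{"linear": [-0.22,-0.302,0],"delta_rot": [0,0,0],"claw": 1},{"linear": [-0.23,-0.398,0],"delta_rot": [0,0,0],"claw": 1}]'

```text
t: 11.05
eef_pos: [550.6, 15.1, 230.4]
tool_rot: [[0.962, 0.272, 0.0], [0.272, -0.962, 0.0], [0.0, -0.0, -1.0]]
force: [0.4, 0.7, -0.3]
width: 0.176
gripper_force: 97.8
```

>>> carry_out --motion '[{"linear": [0.01,-0.096,0],"delta_rot": [0,0,0],"claw": 1},{"linear": [0.04,-0.187,0],"delta_rot": [0,0,0],"claw": 1},{"linear": [0.088,-0.27,0],"delta_rot": [0,0,0],"claw": 1},{"linear": [0.152,-0.342,0],"delta_rot": [0,0,0],"claw": 1},{"linear": [0.23,-0.398,0],"delta_rot": [0,0,0],"claw": 1}]'

```text
t: 11.47
eef_pos: [563.1, 59.8, 230.3]
tool_rot: [[0.962, 0.272, 0.0], [0.272, -0.962, 0.0], [0.0, -0.0, -1.0]]
force: [0.4, -0.6, -1.0]
width: 0.173
gripper_force: 97.8
```

>>> carry_out --motion '[{"linear": [0.088,-0.039,0],"delta_rot": [0,0,0],"claw": 1},{"linear": [0.182,-0.06,0],"delta_rot": [0,0,0],"claw": 1},{"linear": [0.278,-0.06,0],"delta_rot": [0,0,0],"claw": 1},{"linear": [0.372,-0.039,0],"delta_rot": [0,0,0],"claw": 1},{"linear": [0.46,0,0],"delta_rot": [0,0,0],"claw": 1}]'

```text
t: 11.88
eef_pos: [608.1, 71.2, 230.1]
tool_rot: [[0.962, 0.272, -0.0], [0.272, -0.962, -0.0], [-0.0, 0.0, -1.0]]
force: [0.2, 0.3, 0.1]
width: 0.173
gripper_force: 97.8
```

>>> carry_out --motion '[{"linear": [0.078,0.056,0],"delta_rot": [0,0,0],"claw": 1},{"linear": [0.142,0.128,0],"delta_rot": [0,0,0],"claw": 1},{"linear": [0.19,0.211,0],"delta_rot": [0,0,0],"claw": 1},{"linear": [0.22,0.302,0],"delta_rot": [0,0,0],"claw": 1},{"linear": [0.23,0.398,0],"delta_rot": [0,0,0],"claw": 1}]'

```text
t: 12.3
eef_pos: [640.5, 38.0, 230.2]
tool_rot: [[0.962, 0.271, 0.0], [0.271, -0.962, -0.0], [-0.0, 0.0, -1.0]]
force: [-0.2, -0.5, -0.6]
width: 0.169
gripper_force: 97.8
```

```bash
python3 nuts.py n2
```

```text
[640.5  38.  230.2] 12.3
tcp pan [45.7 -2.2]
side 47 z 217.0 pan [  94. -140.]
side 36 z 171.0 pan [ 76. -90.]
side 80 z 102.0 pan [ 41. -66.]
side 233 z 72.0 pan [68. -6.]
side 37 z 29.0 pan [-25. -67.]
side 35 z 28.0 pan [-83. -23.]
side 39 z 28.0 pan [-74.  16.]
side 60 z 37.0 pan [23. 67.]
side 39 z 38.0 pan [-60.  45.]
side 39 z 37.0 pan [-28.  63.]
top 41 z 30.0 pan [ 53. -66.]
top 35 z 30.0 pan [ 32. -75.]
top 36 z 30.0 pan [-24. -66.]
top 34 z 31.0 pan [-81. -22.]
top 16 z 30.0 pan [-74.  14.]
```

View pics/n2.png

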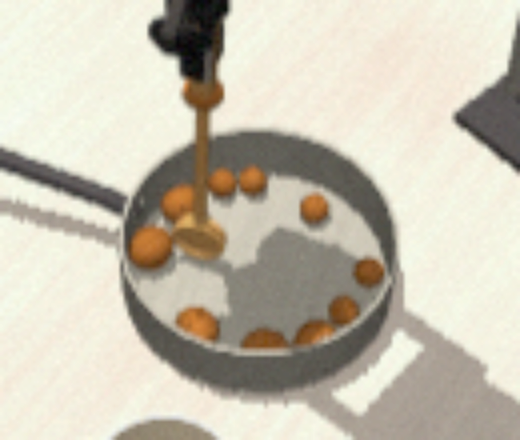

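Two turns are done. A walnut is at (180,203) in the crop, beyond the handle line on the -y side. I'll lift the spoon and measure with a clear view.

>>> carry_out --motion '[{"linear": [0,0,-0.15],"delta_rot": [0,0,0],"claw": 1},{"linear": [0,0,-0.35],"delta_rot": [0,0,0],"claw": 1},{"linear": [0,0,-0.6],"delta_rot": [0,0,0],"claw": 1},{"linear": [0,0,-0.85],"delta_rot": [0,0,0],"claw": 1},{"linear": [0,0,-1],"delta_rot": [0,0,0],"claw": 1}]'

```text
t: 12.82
eef_pos: [640.4, 39.1, 333.8]
tool_rot: [[0.962, 0.272, 0.004], [0.272, -0.962, -0.0], [0.004, 0.001, -1.0]]
force: [0.3, 0.3, -0.4]
width: 0.171
gripper_force: 97.7
```

```bash
python3 nuts.py n3
```

```text
[640.4  39.1 333.8] 12.8167
tcp pan [45.9 -1.1]
side 55 z 319.0 pan [ 135. -254.]
side 27 z 277.0 pan [ 117. -203.]
side 5 z 217.0 pan [  99. -152.]
side 8 z 179.0 pan [  88. -112.]
side 160 z 155.0 pan [ 58. -76.]
side 85 z 36.0 pan [ 71. -33.]
side 34 z 28.0 pan [-26. -68.]
side 88 z 36.0 pan [81. 10.]
side 37 z 28.0 pan [-83. -23.]
side 37 z 27.0 pan [-75.  16.]
side 60 z 37.0 pan [23. 67.]
side 37 z 38.0 pan [-60.  45.]
side 37 z 37.0 pan [-29.  63.]
top 36 z 31.0 pan [ 53. -66.]
top 31 z 30.0 pan [ 30. -76.]
top 32 z 29.0 pan [-24. -67.]
top 34 z 30.0 pan [-81. -22.]
top 29 z 31.0 pan [-75.  18.]
```

The clear view gives walnuts at y=-33 on one side and four on +y, and macadamias at y=+17 and four on -y. All ten are inside the pan, so I'll return to the stand.

>>> carry_out --motion '[{"linear": [-0.26,0.14,0],"delta_rot": [0,0,0],"claw": 1},{"linear": [-0.52,0.285,0],"delta_rot": [0,0,0],"claw": 1},{"linear": [-0.784,0.431,-0.08],"delta_rot": [0,0,0],"claw": 1}]'

```text
t: 13.17
eef_pos: [573.9, -23.7, 334.3]
tool_rot: [[0.962, 0.273, -0.006], [0.273, -0.962, 0.002], [-0.005, -0.003, -1.0]]
force: [0.3, -0.5, -0.8]
width: 0.174
gripper_force: 97.7
```

>>> carry_out --motion '[{"linear": [-0.26,0.14,0],"delta_rot": [0,0,0],"claw": 1},{"linear": [-0.52,0.285,0],"delta_rot": [0,0,0],"claw": 1},{"linear": [-0.784,0.431,0],"delta_rot": [0,0,0],"claw": 1}]'

```text
t: 13.42
eef_pos: [510.6, -86.9, 336.4]
tool_rot: [[0.962, 0.272, -0.002], [0.272, -0.962, 0.001], [-0.002, -0.001, -1.0]]
force: [-0.5, -0.4, 0.8]
width: 0.174
gripper_force: 97.7
```

>>> carry_out --motion '[{"linear": [-0.26,0.14,0],"delta_rot": [0,0,0],"claw": 1},{"linear": [-0.52,0.285,0],"delta_rot": [0,0,0],"claw": 1},{"linear": [-0.784,0.431,0],"delta_rot": [0,0,0],"claw": 1}]'

```text
t: 13.67
eef_pos: [446.9, -149.5, 336.4]
tool_rot: [[0.962, 0.272, -0.002], [0.272, -0.962, 0.001], [-0.001, -0.002, -1.0]]
force: [-0.4, -0.3, -0.4]
width: 0.178
gripper_force: 97.7
```

>>> carry_out --motion '[{"linear": [-0.26,0.14,0],"delta_rot": [0,0,0],"claw": 1},{"linear": [-0.52,0.285,0],"delta_rot": [0,0,0],"claw": 1},{"linear": [-0.7,0.385,0],"delta_rot": [0,0,0],"claw": 1},{"linear": [-0.784,0.431,0],"delta_rot": [0,0,0],"claw": 1}]'

```text
t: 14.0
eef_pos: [383.0, -213.0, 336.6]
tool_rot: [[0.963, 0.269, -0.002], [0.269, -0.963, 0.001], [-0.001, -0.002, -1.0]]
force: [0.2, -0.5, -0.9]
width: 0.175
gripper_force: 97.7
```

>>> carry_out --motion '[{"linear": [0,0,0],"delta_rot": [0,0,-0.033],"claw": 1},{"linear": [0,0,0],"delta_rot": [0,0,-0.066],"claw": 1},{"linear": [0,0,0],"delta_rot": [0,0,-0.1],"claw": 1},{"linear": [0,0,0],"delta_rot": [0,0,-0.133],"claw": 1},{"linear": [0,0,0],"delta_rot": [0,0,-0.166],"claw": 1}]'

```text
t: 14.42
eef_pos: [385.0, -211.4, 337.0]
tool_rot: [[0.695, 0.719, -0.001], [0.719, -0.695, 0.002], [0.001, -0.002, -1.0]]
force: [-0.1, 0.2, -0.5]
width: 0.173
gripper_force: 97.7
```

>>> carry_out --motion '[{"linear": [0,0,0],"delta_rot": [0,0,-0.033],"claw": 1},{"linear": [0,0,0],"delta_rot": [0,0,-0.066],"claw": 1},{"linear": [0,0,0],"delta_rot": [0,0,-0.1],"claw": 1},{"linear": [0,0,0],"delta_rot": [0,0,-0.133],"claw": 1},{"linear": [0,0,0],"delta_rot": [0,0,-0.166],"claw": 1}]'

```text
t: 14.83
eef_pos: [385.0, -211.3, 337.0]
tool_rot: [[0.244, 0.97, -0.001], [0.97, -0.244, 0.002], [0.001, -0.001, -1.0]]
force: [-0.7, -0.5, 0.1]
width: 0.173
gripper_force: 97.7
```

>>> carry_out --motion '[{"linear": [0,0,0.2],"delta_rot": [0,0,0],"claw": 1},{"linear": [0,0,0.4],"delta_rot": [0,0,0],"claw": 1},{"linear": [0,0,0.6],"delta_rot": [0,0,0],"claw": 1},{"linear": [0,0,0.78],"delta_rot": [0,0,0],"claw": 1},{"linear": [0,0,0.78],"delta_rot": [0,0,0],"claw": 1}]'

```text
t: 15.25
eef_pos: [383.2, -209.7, 255.1]
tool_rot: [[0.249, 0.968, -0.006], [0.968, -0.249, 0.007], [0.005, -0.008, -1.0]]
force: [0.3, 0.1, -1.2]
width: 0.174
gripper_force: 97.6
```

Run:
```python
from h import *
from workcell import bot,cams
o=bot.get_obs();p=np.array(o["eef_pos"]);print(p.round(1),o["t"])
d=cams.get_image("side");X=cloud(d);D=np.hypot(X[...,0]-p[0],X[...,1]-p[1])
for lo,hi in((45,85),(90,130),(130,170),(170,205),(208,216)):
    b=X[(D<30)&(X[...,2]>lo)&(X[...,2]<hi)]
    if len(b): print(lo,len(b),b.mean(0).round(1))
cv2.imwrite("pics/s1.png",cv2.convertScaleAbs(cv2.resize(d["frame"][120:250,350:480,::-1],None,fx=4,fy=4),alpha=1.5))
```

```text
[ 383.2 -209.7  255.1] 15.25
45 71 [ 380.8 -200.9   64. ]
90 33 [ 380.9 -203.1  109.7]
130 34 [ 381.2 -204.2  150.1]
170 32 [ 380.9 -204.9  187.2]
208 6 [ 380.6 -205.7  211.8]
```

View pics/s1.png

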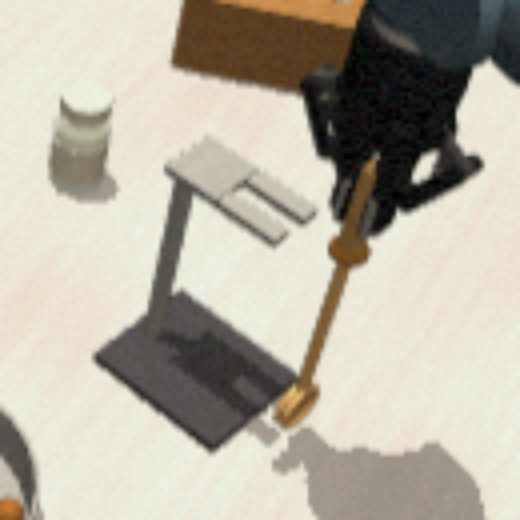

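The spoon hangs upright in the gripper at about (350,250) in the crop, in front of the slot. It is about 2 mm off the slot line, so I'll correct that and slide in.

>>> carry_out --motion '[{"linear": [-0.02,0,0],"delta_rot": [0,0,0],"claw": 1},{"linear": [-0.02,0.1,0],"delta_rot": [0,0,0],"claw": 1},{"linear": [-0.02,0.2,0],"delta_rot": [0,0,0],"claw": 1},{"linear": [-0.02,0.3,0],"delta_rot": [0,0,0],"claw": 1},{"linear": [-0.02,0.38,0],"delta_rot": [0,0,0],"claw": 1}]'

```text
t: 15.72
eef_pos: [422.5, -224.2, 262.0]
tool_rot: [[0.25, 0.968, 0.002], [0.968, -0.25, -0.002], [-0.001, 0.003, -1.0]]
force: [-0.9, -0.2, -0.1]
width: 0.169
gripper_force: 97.7
```

>>> carry_out --motion '[{"linear": [0,0.1,0],"delta_rot": [0,0,0],"claw": 1},{"linear": [0,0.2,0],"delta_rot": [0,0,0],"claw": 1},{"linear": [0,0.3,0],"delta_rot": [0,0,0],"claw": 1},{"linear": [0,0.38,0],"delta_rot": [0,0,0],"claw": 1},{"linear": [0,0.38,0],"delta_rot": [0,0,0],"claw": 1}]'

```text
t: 16.13
eef_pos: [459.3, -233.5, 261.2]
tool_rot: [[0.249, 0.968, 0.001], [0.968, -0.249, -0.001], [-0.001, 0.001, -1.0]]
force: [-0.2, 0.4, -0.6]
width: 0.174
gripper_force: 97.7
```

Run:
```python
from h import *
from workcell import bot,cams
o=bot.get_obs();p=np.array(o["eef_pos"]);print(p.round(1),np.round(o["force"],1))
d=cams.get_image("side")
cv2.imwrite("pics/s2.png",cv2.convertScaleAbs(cv2.resize(d["frame"][120:240,350:470,::-1],None,fx=4.5,fy=4.5),alpha=1.5))
```

```text
[ 459.3 -233.5  261.2] [-0.2  0.4 -0.6]
```

View pics/s2.png

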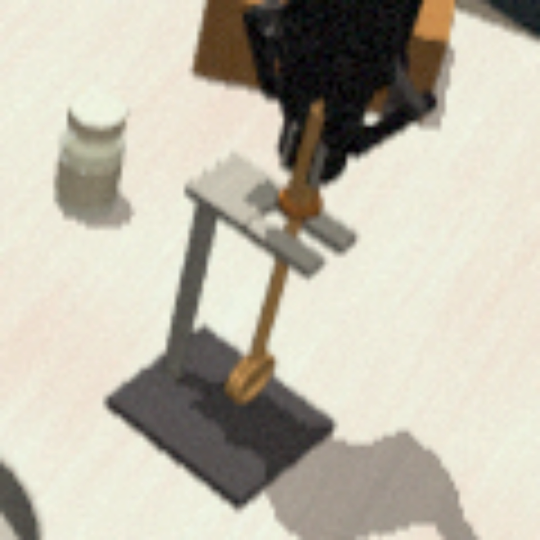

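The shaft is inside the slot at about (290,240) in the crop, with no contact force. I'll lower it and release.

>>> carry_out --motion '[{"linear": [0,0,0.05],"delta_rot": [0,0,0],"claw": 1},{"linear": [0,0,0.09],"delta_rot": [0,0,0],"claw": 1},{"linear": [0,0,0.13],"delta_rot": [0,0,0],"claw": 1},{"linear": [0,0,0.155],"delta_rot": [0,0,0],"claw": 1},{"linear": [0,0,0.16],"delta_rot": [0,0,0],"claw": 1}]'

```text
t: 16.6
eef_pos: [457.6, -232.8, 244.7]
tool_rot: [[0.25, 0.968, -0.001], [0.968, -0.25, 0.0], [0.0, -0.001, -1.0]]
force: [-2.5, 2.1, 4.7]
width: 0.171
gripper_force: 98.2
```

>>> carry_out --motion '[{"linear": [0,0,0],"delta_rot": [0,0,0],"claw": 0.4},{"linear": [0,0,0],"delta_rot": [0,0,0],"claw": 0.4},{"linear": [0,0,0],"delta_rot": [0,0,0],"claw": 0.2},{"linear": [0,0,0],"delta_rot": [0,0,0],"claw": 0},{"linear": [0,0,0],"delta_rot": [0,0,0],"claw": 0}]'

```text
t: 17.02
eef_pos: [457.9, -233.0, 244.2]
tool_rot: [[0.25, 0.968, -0.0], [0.968, -0.25, 0.0], [0.0, -0.0, -1.0]]
force: [-0.6, 0.2, -0.4]
width: 0.499
gripper_force: 0.0
```

>>> carry_out --motion '[{"linear": [0,0,0],"delta_rot": [0,0,0],"claw": -0.5},{"linear": [0,0,0],"delta_rot": [0,0,0],"claw": -1},{"linear": [0,0,0],"delta_rot": [0,0,0],"claw": -1},{"linear": [0,0,0],"delta_rot": [0,0,0],"claw": -1},{"linear": [0,0,0],"delta_rot": [0,0,0],"claw": -1}]'

```text
t: 17.43
eef_pos: [458.0, -233.0, 244.3]
tool_rot: [[0.25, 0.968, -0.0], [0.968, -0.25, -0.0], [-0.0, 0.0, -1.0]]
force: [0.2, -0.4, 0.3]
width: 0.999
gripper_force: 0.0
```

>>> carry_out --motion '[{"linear": [0,0,-0.1],"delta_rot": [0,0,0],"claw": -1},{"linear": [0,0,-0.3],"delta_rot": [0,0,0],"claw": -1},{"linear": [0,0,-0.55],"delta_rot": [0,0,0],"claw": -1},{"linear": [0,0,-0.8],"delta_rot": [0,0,0],"claw": -1},{"linear": [0,0,-1],"delta_rot": [0,0,0],"claw": -1}]'

```text
t: 17.85
eef_pos: [458.3, -233.2, 347.3]
tool_rot: [[0.25, 0.968, 0.002], [0.968, -0.25, -0.002], [-0.001, 0.002, -1.0]]
force: [0.2, -0.3, 0.3]
width: 1.0
gripper_force: 0.0
```

>>> carry_out --motion '[{"linear": [0,-0.2,0],"delta_rot": [0,0,0],"claw": -1},{"linear": [0,-0.4,0],"delta_rot": [0,0,0],"claw": -1},{"linear": [0,-0.6,0],"delta_rot": [0,0,0],"claw": -1},{"linear": [0,-0.8,0],"delta_rot": [0,0,0],"claw": -1},{"linear": [0,-0.8,0],"delta_rot": [0,0,0],"claw": -1}]'

```text
t: 18.27
eef_pos: [378.9, -212.5, 345.4]
tool_rot: [[0.251, 0.968, 0.001], [0.968, -0.251, -0.001], [-0.001, 0.001, -1.0]]
force: [0.5, -0.3, -0.5]
width: 1.001
gripper_force: 0.0
```

```bash
python3 nuts.py n4
python3 - <<'E'
from h import *
from workcell import bot,cams
d=cams.get_image("side");X=cloud(d);D=np.hypot(X[...,0]-459,X[...,1]+231)
for lo,hi in((30,72),(110,190),(226,255),(255,288),(290,305)):
    b=X[(D<24)&(X[...,2]>lo)&(X[...,2]<hi)]
    if len(b): print(lo,len(b),b.mean(0).round(1),b[:,2].max().round(1))
cv2.imwrite("pics/s3.png",cv2.convertScaleAbs(cv2.resize(d["frame"][120:290,280:480,::-1],None,fx=3.5,fy=3.5),alpha=1.5))
E
```

```text
[ 378.9 -212.5  345.4] 18.2667
tcp pan [-273.3 -173.6]
side 72 z 27.0 pan [ 40. -72.]
side 90 z 36.0 pan [ 71. -34.]
side 36 z 28.0 pan [-25. -68.]
side 90 z 37.0 pan [80. 10.]
side 39 z 28.0 pan [-83. -24.]
side 36 z 27.0 pan [-74.  16.]
side 62 z 37.0 pan [23. 66.]
side 37 z 38.0 pan [-60.  45.]
side 41 z 38.0 pan [-27.  63.]
top 87 z 39.0 pan [ 73. -32.]
top 85 z 39.0 pan [84. 12.]
top 34 z 30.0 pan [ 53. -66.]
top 34 z 30.0 pan [ 31. -75.]
top 80 z 39.0 pan [24. 72.]
top 35 z 30.0 pan [-24. -66.]
top 88 z 39.0 pan [-30.  72.]
top 87 z 39.0 pan [-61.  56.]
top 34 z 30.0 pan [-81. -23.]
top 32 z 31.0 pan [-73.  18.]
30 76 [ 455.9 -228.9   50.3] 71.4
110 53 [ 455.5 -229.   146.8] 182.9
226 51 [ 454.9 -226.8  240.7] 254.3
255 61 [ 454.7 -226.6  271.4] 288.0
290 29 [ 454.4 -230.1  293.7] 297.2
```

View pics/s3.png

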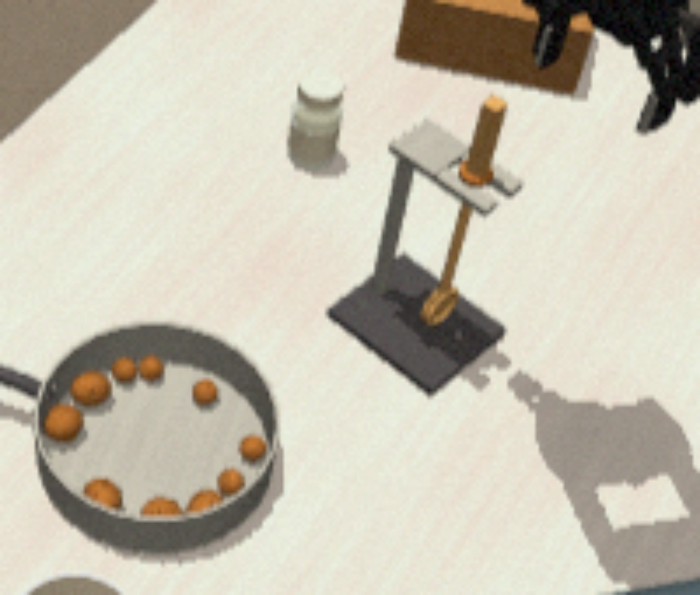

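The spoon hangs upright in the slot at about (480,165) in the crop, with the block top at z≈297. All ten nuts are in the pan, with both kinds on each side, and the gripper is clear.

```bash
python3 -c "
from workcell import finish_job
print(finish_job())"
```

```text
the job is handed in; nothing more can be done
None
```

The job is handed in, though no verdict came back: I stirred two full clockwise turns, both kinds of nut lie on each side with all ten in the pan, and the spoon hangs upright in its slot with the gripper clear.

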